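Hold a price plaque in the marking jig

ROBOT

A 6-joint arm with a two-finger parallel gripper is mounted at the origin on the work surface. World frame = base frame: x ahead of the robot, y to its left, z up, the work surface at z = 0. Lengths are in m, angles in rad, forces in N, time in s.
With the tool pointing down it reaches from about 0.325 to 0.9 m from the base axis. Payload 6.1 kg.
Tool frame: the origin (TCP) lies at the very end of the fingers, on their centre line; the grasp point (between the pads) lies 19 mm behind it; z points along the fingers, y is the direction in which the jaws open and shut (so a half turn about z gives the same grasp; the last joint's range is limited). The gripper opens to 85 mm and grips with 20 to 120 N. Pads are 22 mm wide; open, the fingers measure 114 mm over their backs; the gripper's body (76 mm by 85 mm) begins 54 mm behind the grasp point. The pads swing forward as they close: fully open they stand 13 mm farther back than shut.
Start: joints at [-1.451, 0.22, 1.526, -0, 1.395, -0.126], TCP at [0.152, -0.606, 0.231] pointing down, gripper open.
Joint ranges: [-2.98, 2.98], [-0.91, 2.08], [0.09, 2.57], [-1.24, 4.39], [0.2, 2.65], [-2.68, 2.68]. Speed limits (rad/s): [2.57, 2.57, 3.01, 3.14, 3.14, 3.14].

INTERFACE

Orientations are given as a 3x3 rotation matrix whose columns are the frame's x, y, z axes.
In Python, from cell import manip, vision gives the robot as it stands.
- The arm moves only by the tool step_arm, never from a script. Its argument "moves" is a list of rows, each an object with "grip": the finger opening in mm, from 0 to 85.4; "offset": the shift along the world's x, y, z in mm, a list of three; "rot": the turn, a rotation vector about the world's x, y, z in rad, a list of three. A call has 1 to 5 rows; each row shifts and turns the commanded pose from where the row before left it; what a row does not reach is not made up. A row lasts 1/12 s, in which the tool goes at most 41.7 mm and 7.16 degrees, less where a joint would pass 70% of its speed; a pose out of reach is approached as far as the arm can. A call with a gripper value outside its range is refused whole. The fingers move at their own pace and stop on an object; "force" is the grip in N (left out, the last holds). Time passes only in rows, so rows that do not move let the fingers close. It gives the time, the measured TCP pose, the force and the opening at its end, in the units of the state.
- manip.state(): the state, without advancing time (a new reading comes with each control period).
- vision.capture(name): name is "side" or "top"; returns (picture, depth): 384x512x3 uint8, red, green, blue; 384x512 float32, m along the optical axis (not along the pixel's ray), 0 where there is no reading.
- vision.camera_params(name): a dict with "camera_matrix" (3x3 intrinsics, pixels), "k1" (the pictures are not rectified: a ray, as slopes to the right and down, at radius r is drawn at 1 + k1 r^2 times it, then the intrinsics apply), "position" and "rotation" of the camera in the world. Camera axes: x right, y down, z forward; pixel columns grow to the right and rows downward; lengths in m; the calibration is good to about 2 mm. A picture is of the moment at which its call begins. camera_params takes no time and is no camera call.
- manip.close_job(): hands the job in, once; it reports no verdict.
The state is a dict: "clock": time; "joints": joint angles; "joint_velocities": joint speeds; "joint_torque": joint torques, N m; "ee_pos": TCP position; "ee_rot": TCP orientation; "contact_force": force on the tool from outside, world axes, zero at the start; "moment": the same for the moment, N m; "grip_width": finger opening in m.
Only numpy, scipy, OpenCV 4.12 (cv2) and the standard library are available. Lean on these libraries where they do the work, as an engineer would, in place of code of your own. Each camera call takes 0.05 s, during which the arm holds its last target.

TASK

Lift the bare plywood price plaque up and off its peg and stand it upright, hole at the top, in the wooden marking jig, its broad back flat against the tall fence and its foot on the bed, between the two low end blocks. Press it back against the fence and down on the bed at once, about a kilogram's push each way, and finish while still holding it pressed there, so that a colleague can mark it. Leave the blue plaque hanging, and the cups, jigger and bottle where they are.

Things in the scene. Friction and masses are not known exactly. Their poses are not given: they have to be found in the camera images.
- plaque: Bare pale plywood price plaque, an upright slab 26 mm thick (its x), 64 mm wide (y), 140 mm tall (z), 0.09 to 0.18 kg. Origin: centre of its foot; z points to the end with the hole. At the start it hangs freely on its peg, its foot about 40 mm above the counter, its x level, along the peg towards the stand's post.
- plaque_center (a point): Centre of the plywood plaque, 70 mm above its foot and 70 mm below its top, with the plaque's axes. A 27 mm round hole runs through it from front to back (along its own x), on its centre line, hole centre 40 mm above the plaque's centre and 30 mm below its top.
- plaque_hole (a point): Centre of the plywood plaque's hanging hole.
- blue_plaque_center (a point): Centre of the blue painted plaque, same size and shape as the plywood one, hanging on the other stand (of the same make). Bystander: stays hanging.
- peg_stand: Fixed dark steel stand that carries the plywood plaque. Origin on the counter under the face of its post that the peg comes out of; x runs along the peg, from its head to the post. Post 22 mm wide, 20 mm deep, 178 mm tall, on a foot 110 x 120 mm, 14 mm thick.
- peg_stand_head (a point): Centre of the free end face of its wooden peg: level, 8 mm thick, with a round head 16 mm across and 8 mm long, 160 mm above the counter. The post is 64 mm from here along x; the plaque hangs about half-way, its hole's upper edge on the peg. The hole must rise about 9 mm (5 to 13 mm) above where it hangs to pass over the head; then the plaque comes off towards -x.
- jig_corner (a point): On the fixed, rigid marking jig: inner corner where the bed's top meets the fence, midway between the end blocks, 12 mm above the counter. x points level into the fence, y along it, z up. A seated plaque's centre is at x = -13, z = +70 mm. Two dark end blocks, 22 mm wide, 30 mm tall, 50 mm long, stand on the bed against the fence, 122 mm apart.
- jig_bed: The jig's bed, a fixed brown board 150 (x) x 190 (y) x 12 mm; origin at the centre of its underside, on the counter. It reaches 125 mm out from the fence's face.
- jig_fence: The jig's dark fence, fixed on the bed along its +x edge: 22 mm thick, 190 mm wide and 60 mm above the bed, with a backrest 44 mm wide in its middle that rises to 118 mm above the bed in the same plane. Same origin and axes as the bed; its face is at x = +50 mm.
- cups: Stack of white paper cups with orange and red rims, upside down, 84 mm across, 120 mm tall; origin at the centre of its underside. Bystander.
- jigger: Steel double-cone bar measure, 48 mm across, 95 mm tall; origin at the centre of its underside. Bystander.
- syrup: Amber syrup bottle, 68 mm across, 210 mm tall; origin at the centre of its underside. Bystander.
Mind the look-alikes: they are no part of the job. Leave any green look-alike of the part that bears jig_corner alone.

How it is judged:
On the way:
1. the plywood plaque is off its peg and carried clear, upright (x of plaque_hole in the frame of peg_stand_head below -0.016 m and height (world z) of plaque_center above 0.095 m and angle between plaque_center's own z axis and vertical below 0.5 rad and contact force between plaque and anything else above 0.3 N), for 0.2 s.
At the end, for the whole second after the job is handed in: Plaque upright on the bed, hole up, within 32 mm of mid-gap, flat on the fence (centre within 5 mm of seated, tilt under 0.07 rad, turn under 0.09 rad), at rest, pressed over 3 N on the fence and over 4 N on the bed; blue plaque within 40 mm, cups, jigger and bottle within 30 mm of their starts (x of plaque_center in the frame of jig_corner between -0.018 and -0.008 m and y of plaque_center in the frame of jig_corner between -0.032 and 0.032 m and z of plaque_center in the frame of jig_corner between 0.064 and 0.075 m and angle between plaque_center's own z axis and vertical below 0.07 rad and angle between the x axis of plaque_center and the x axis of jig_corner, either way round below 0.09 rad and z of plaque_hole in the frame of jig_corner above 0.1 m and contact force between plaque and jig_fence above 3 N and contact force between plaque and jig_bed above 4 N and linear speed of plaque below 0.02 m/s and distance of blue_plaque_center from where it was at the start of the episode below 0.04 m and distance of each of cups, jigger, syrup from where it was at the start of the episode below 0.03 m); the arm keeps its last pose, push and grip.
It fails at once if the blue plaque is taken down or shoved (distance of blue_plaque_center from where it was at the start of the episode above 0.04 m).
It fails at once if the cups, jigger or bottle are moved (distance of any of cups, jigger, syrup from where it was at the start of the episode above 0.03 m).
It also fails if it takes over 64 s, if anything falls off the work surface, if the arm or the gripper's body presses on something with over 40 N, if the wrist force passes 120 N, or if a joint passes its speed limit or range.

## Working session

There is one attempt and no reset: what is moved stays moved. The work goes in short steps, Python scripts to look and compute and a tool call to move; the robot and the scene stay as the last step left them, time stands still between calls to the robot, and variables do not carry over. Pictures are saved under pics/ and viewed, and the job is handed in when it is done.

Besides the shell and the picture viewer there is one more tool, called after "Request:" as name(argument=value, ...), one argument or row to a line, values as JSON. step_arm: Moves the arm, as the interface text tells. Its arguments: {"type":"object","properties":{"moves":{"type":"array"},"force":{"type":"number"}},"required":["moves"]}

```bash
mkdir -p pics; ls; cat > h.py <<'E'
import numpy as np, cv2
from cell import manip, vision
def cap(n,tag):
    im,d=vision.capture(n); cv2.imwrite(f'pics/{tag}.png',im[:,:,::-1]); np.save(f'pics/{tag}.npy',d); return im,d
def load(tag):
    return cv2.imread(f'pics/{tag}.png')[:,:,::-1], np.load(f'pics/{tag}.npy')
def rays(n,uv):
    p=vision.camera_params(n);K=np.array(p['camera_matrix'],float)
    uv=np.asarray(uv,float).reshape(-1,1,2)
    x=cv2.undistortPoints(uv,K,np.array([p['k1'],0,0,0,0],float)).reshape(-1,2)
    return np.array(p['position']),np.array(p['rotation']),np.c_[x,np.ones(len(x))]
def unproj(n,uv,d):
    o,R,r=rays(n,uv); return o+(r*np.asarray(d).reshape(-1,1))@R.T
def cloud(n,d):
    v,u=np.mgrid[:d.shape[0],:d.shape[1]]
    P=unproj(n,np.c_[u.ravel(),v.ravel()],d.ravel()).reshape(*d.shape,3); P[d==0]=np.nan; return P
def plane(n,uv,z):
    o,R,r=rays(n,uv); w=r@R.T; return o+w*((z-o[2])/w[:,2])[:,None]
E
python3 - <<'E'
from h import *
for n in('side','top'):
    im,d=cap(n,n+'0'); p=vision.camera_params(n); print(n,p)
s=manip.state(); print(s['clock'],s['ee_pos'],s['ee_rot'],s['contact_force'],s['grip_width'])
E
```

```text
pics
side {'camera_matrix': array([[378.43268741,   0.        , 262.36312681],
       [  0.        , 378.43268741, 194.53035098],
       [  0.        ,   0.        ,   1.        ]]), 'k1': -0.08950582761872418, 'position': array([-0.14754334, -0.84574915,  1.14907149]), 'rotation': array([[ 0.7885118 , -0.41534379,  0.45358425],
       [-0.61498811, -0.53994756,  0.57467057],
       [ 0.00622585, -0.73208344, -0.68118652]])}
top {'camera_matrix': array([[477.3569824 ,   0.        , 257.24749078],
       [  0.        , 477.3569824 , 187.21210091],
       [  0.        ,   0.        ,   1.        ]]), 'k1': 0.01983350354724265, 'position': array([ 0.32844763, -0.00901561,  1.59322688]), 'rotation': array([[ 0.01423473, -0.98856671,  0.15011072],
       [-0.99976312, -0.0115995 ,  0.0184163 ],
       [-0.01646454, -0.15033731, -0.98849765]])}
0.1 [ 0.15198613 -0.60568775  0.23030964] [[ 9.69959766e-01  2.43265307e-01 -2.06535885e-04]
 [ 2.43265298e-01 -9.69958274e-01  1.71511560e-03]
 [ 2.16896934e-04 -1.71383614e-03 -9.99998508e-01]] [0.59964072 0.74044653 0.08455776] 0.08551186760698472
```

View pics/side0.png

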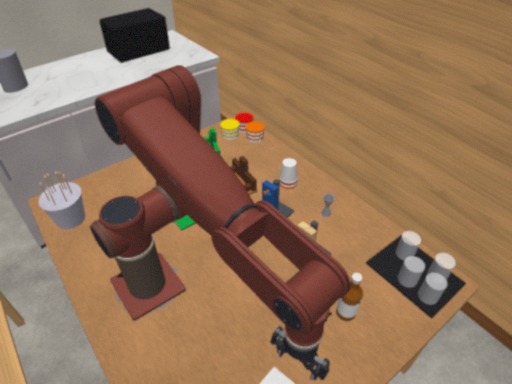

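View pics/top0.png

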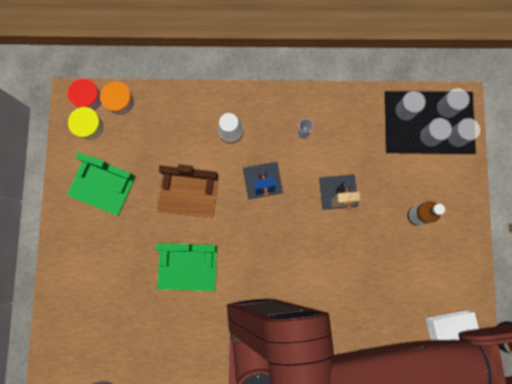

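The top view shows the brown jig at about (188,190), with the green look-alikes at (100,185) and (187,268). The blue plaque is at (265,185), the plywood plaque at (347,197) on its dark stand (338,192), the bottle at (428,213), the jigger at (305,128) and the cups at (229,127). In the side view the arm hides part of the plywood plaque at (308,230).

```bash
python3 - <<'E'
from h import *
im,d=load('top0')
c=im[140:230,140:460]; cv2.imwrite('pics/c1.png',cv2.resize(c[:,:,::-1],None,fx=2.5,fy=2.5,interpolation=cv2.INTER_CUBIC))
c=im[160:220,230:370]; a=cv2.resize(c[:,:,::-1],None,fx=5.5,fy=5.5,interpolation=cv2.INTER_CUBIC); cv2.imwrite('pics/c2.png',a)
P=cloud('top',d)
print(np.nanmedian(P[230:240,230:400,2]))
hsv=cv2.cvtColor(im,cv2.COLOR_RGB2HSV)
np.set_printoptions(precision=1,suppress=True,linewidth=200)
print('z mm around plaque'); print((P[185:212,320:362,2]*1000).round()[:, ::2].astype(int))
E
```

```text
0.0009266306284199111
z mm around plaque
[[ 14  11  13  13  17  15   7  20  10  12 116 157 181 184 174 173  19  15   0   6  -1]
 [ 10  17  11  18  11  21  19  15  14  16 119 147 176 178 190 180  15  10   0  -1   6]
 [ 11  19  15   8  13  17  15  20  14  77 118 151 180 178 174 167  12  15  16   4   2]
 [ 11   9  13  20   9  13   9   7   9  75 115 149 169 166 160   5  18  22  10   6   4]
 [ 11  22  16  15  11  13  13  12  31  74 114 143 141 163  19   9  13  16  14   8   7]
 [  5  14  16  10  11  13  18  14  29  73 108 128 116 156  13  12  14  15  21  -4   3]
 [  7  15  21  21   9  12  18  20  27  68  96 106  95 166 165  18  11  10  12   9   1]
 [ 10  18  21  15  17  15  14  16  28  71  82  72  71 162 164  14  12  24 181 181   1]
 [  0  15  15  18  13  17  17  18  29  51  48  44 176 181 179 181 184 181 179 182   3]
 [  1  21  21  15  14  13  13  18  15 177 184 185 182 182 181 186 179 179 181 184  -4]
 [  1  15  16  10   8  18  17  21 156 183 182 180 181 184 183 181 184 180 183 183   2]
 [ -2  14  11  19  18  16  14  20 153 179 186 183 177 183 180 180 181 184 179 182   3]
 [  0  15  17  
[... 590 characters left out ...]
 0]
 [ -2  11  26  19  20  12  54  92 131 129 127 112 109 103 162 100  82  16  15  11   7]
 [  0  15  11  15  12  17  48  93 106  93  83  90  79  73 165  67  57  11  11  10   1]
 [ -1  12  10  16  20  16  43  79  68  61  59  53  43  44 162  11  12  16  13   8   4]
 [ -1  12  14  16  18  21  41  49  11  15  21  19   9 164 172 168  13   1   5  -3  -6]
 [  1   3  14  19  12  18  12  11  18  14  12   6   2 163 170 164  -2  -2  -1  -5  -1]
 [  2  -4   8  14  12   0  -2  -3   3  -4   3   2   1   8 155   3  -1   1   6   3   0]
 [  2   5   5  -2   4   0   1   1   0   5  -1   6   3  -1  -9   3   0   4   2   3  -2]
 [  2   2   2   0   1   0   0   7   1   4   3  -5   5   4   0  -3  -2  -3   5   6  -2]]
```

View pics/c1.png

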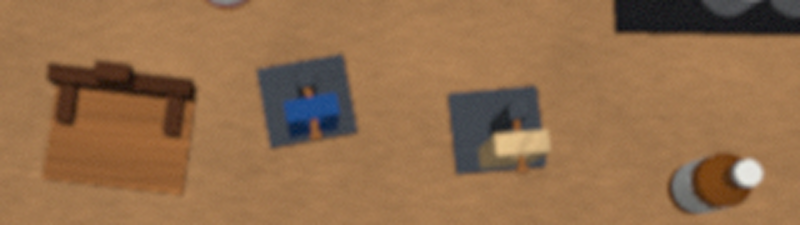

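View pics/c2.png

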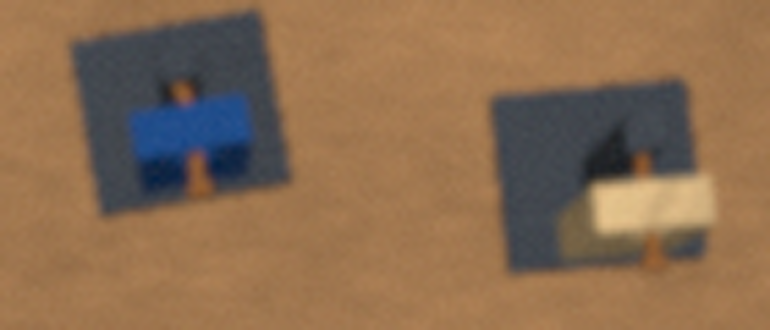

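```bash
python3 - <<'E'
from h import *
np.set_printoptions(precision=4,suppress=True)
im,d=load('top0'); P=cloud('top',d); hsv=cv2.cvtColor(im,cv2.COLOR_RGB2HSV)
Z=P[...,2]
def rect(mask,z,name):
    n,l,st,ct=cv2.connectedComponentsWithStats(mask.astype(np.uint8)); k=1+np.argmax(st[1:,4]); m=l==k
    v,u=np.nonzero(m); W=plane('top',np.c_[u,v],z)
    r=cv2.minAreaRect((W[:,:2]*1000).astype(np.float32)); 
    print(name,st[k],'mean',W[:,:2].mean(0),'rect c',np.array(r[0])/1000,'size',np.array(r[1]),'ang',r[2]); return m
win=np.zeros(Z.shape,bool); 
def w(a,b,c,e): x=win.copy(); x[a:b,c:e]=1; return x
pl=w(185,215,325,365)&(hsv[...,2]>150)&(Z>0.17); rect(pl,0.182,'plaque top')
bl=w(160,205,240,290)&(Z>0.17)&(hsv[...,0]>100)&(hsv[...,1]>120); rect(bl,0.182,'blue top')
# feet
ft=w(165,220,310,365)&(hsv[...,1]<120)&(hsv[...,2]<110)&(Z<0.2); rect(ft,0.014,'foot ply')
# jig
bed=w(155,225,150,225)&(Z>-0.05)
fence=bed&(Z>0.05)&(Z<0.09)&(hsv[...,2]<100); rect(fence,0.072,'fence')
back=bed&(Z>0.115); rect(back,0.130,'backrest')
b=w(155,225,150,225)&(hsv[...,0]<14)&(Z<0.03)&(Z>0.005); rect(b,0.012,'bed')
blk=bed&(Z>0.033)&(Z<0.05); v,u=np.nonzero(blk); 
for s in (u<188,u>=188): print('block',P[v[s],u[s]].mean(0),s.sum())
print(hsv[200,188],hsv[170,188],hsv[200,230])
pk=w(200,215,335,350)&(Z>0.15)&(Z<0.175); v,u=np.nonzero(pk); print(np.c_[u,v].tolist()); print(plane('top',np.c_[u,v],0.164).round(4))
E
```

```text
plaque top [337 192  23  11 195] mean [ 0.5166 -0.2539] rect c [ 0.5167 -0.254 ] size [26.651 65.506] ang 7.894806385040283
blue top [254 177  22  13 191] mean [ 0.5555 -0.0039] rect c [ 0.5555 -0.004 ] size [27.9251 63.4453] ang 11.412202835083008
foot ply [319 175  37  35 820] mean [ 0.5656 -0.2387] rect c [ 0.5571 -0.2489] size [108.1874 118.9146] ang 5.956877708435059
fence [159 166  59  14 332] mean [0.6047 0.2425] rect c [0.606  0.2448] size [189.6161  25.4178] ang 84.25101470947266
backrest [178 164  15  10 107] mean [0.6075 0.2457] rect c [0.6072 0.2456] size [45.3345 24.1658] ang 84.21473693847656
bed [ 158  175   60   42 1067] mean [0.5342 0.254 ] rect c [0.5387 0.2539] size [188.4924 127.3052] ang 84.80779266357422
block [0.5832 0.3169 0.0423] 121
block [0.5703 0.1824 0.0421] 127
[ 14 166 149] [ 11 183  82] [ 14 127 161]
[[337, 200], [337, 201], [337, 202], [338, 202], [342, 202], [344, 202], [345, 202], [346, 202], [347, 202], [348, 202], [349, 202], [337, 203], [338, 203], [339, 203], [340, 203], [341, 203], [347, 203], [348, 203], [349, 203], [347, 204], [348, 204], [34
[... 527 characters left out ...]
 0.5004 -0.2256  0.164 ]
 [ 0.5004 -0.2286  0.164 ]
 [ 0.5004 -0.2316  0.164 ]
 [ 0.5005 -0.2346  0.164 ]
 [ 0.5007 -0.2525  0.164 ]
 [ 0.5007 -0.2555  0.164 ]
 [ 0.5008 -0.2585  0.164 ]
 [ 0.4977 -0.2525  0.164 ]
 [ 0.4977 -0.2555  0.164 ]
 [ 0.4978 -0.2585  0.164 ]
 [ 0.4947 -0.2525  0.164 ]
 [ 0.4947 -0.2554  0.164 ]
 [ 0.4947 -0.2584  0.164 ]
 [ 0.4917 -0.2554  0.164 ]
 [ 0.4917 -0.2584  0.164 ]
 [ 0.4886 -0.2494  0.164 ]
 [ 0.4886 -0.2524  0.164 ]
 [ 0.4887 -0.2554  0.164 ]
 [ 0.4887 -0.2583  0.164 ]
 [ 0.4856 -0.2493  0.164 ]
 [ 0.4856 -0.2523  0.164 ]
 [ 0.4857 -0.2553  0.164 ]
 [ 0.4857 -0.2583  0.164 ]
 [ 0.4826 -0.2523  0.164 ]
 [ 0.4826 -0.2553  0.164 ]
 [ 0.4827 -0.2583  0.164 ]]
```

The plaque top measures 26.7 x 65.5 mm at about (0.517, -0.254), z 0.182, with a yaw of about +6.5°. The jig yaw is about -5.5° and its fence face is near x 0.597, y 0.247. I'll grip across the 64 mm width from above, so I'm moving over the plaque now.

Request:
step_arm(
  moves=[
    {"grip":85,"offset":[24,23,14],"rot":[0,0,0]},
    {"grip":85,"offset":[24,23,14],"rot":[0,0,-0.02]},
    {"grip":85,"offset":[24,23,14],"rot":[0,0,-0.02]},
    {"grip":85,"offset":[24,23,14],"rot":[0,0,-0.02]},
    {"grip":85,"offset":[24,23,14],"rot":[0,0,-0.02]},
  ],
)

```text
clock: 0.52
ee_pos: [0.2728, -0.4898, 0.3014]
ee_rot: [[0.987, 0.164, -0.0], [0.164, -0.987, 0.001], [-0.0, -0.001, -1.0]]
contact_force: [1.1, -0.1, 0.2]
grip_width: 0.0852
```

Request:
step_arm(
  moves=[
    {"grip":85,"offset":[24,23,0],"rot":[0,0,-0.02]},
    {"grip":85,"offset":[24,23,0],"rot":[0,0,-0.02]},
    {"grip":85,"offset":[24,23,0],"rot":[0,0,-0.01]},
    {"grip":85,"offset":[24,23,0],"rot":[0,0,0]},
    {"grip":85,"offset":[24,23,0],"rot":[0,0,0]},
  ],
)

```text
clock: 0.93
ee_pos: [0.3929, -0.3747, 0.301]
ee_rot: [[0.993, 0.115, -0.0], [0.115, -0.993, 0.0], [-0.0, -0.0, -1.0]]
contact_force: [0.6, -1.2, 0.3]
grip_width: 0.0852
```

```bash
python3 - <<'E'
from h import *
s=manip.state(); print(s['clock'],s['ee_pos'],s['ee_rot'],s['contact_force'])
im,d=cap('side','side1')
c=im[150:260,150:350]; cv2.imwrite('pics/c3.png',cv2.resize(c[:,:,::-1],None,fx=4,fy=4,interpolation=cv2.INTER_CUBIC))
E
```

```text
0.9333 [ 0.3928902  -0.37470745  0.30097612] [[ 9.93316573e-01  1.15421381e-01 -3.01150783e-04]
 [ 1.15421494e-01 -9.93316528e-01  3.92779840e-04]
 [-2.53802859e-04 -4.24913998e-04 -9.99999878e-01]] [ 0.61496014 -1.20788099  0.34277035]
```

View pics/c3.png

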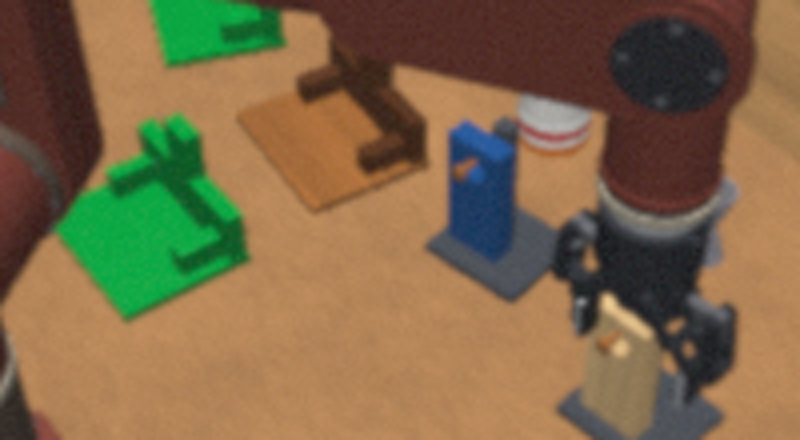

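The side view shows the plaque hanging on its peg at about pixel (305,240), with the hole on the camera side. I'll check its position with the side depth image.

```bash
python3 - <<'E'
from h import *
np.set_printoptions(precision=4,suppress=True)
im,d=load('side1'); P=cloud('side',d); hsv=cv2.cvtColor(im,cv2.COLOR_RGB2HSV)
m=np.zeros(d.shape,bool); m[220:262,293:318]=1
m&=(hsv[...,0]>15)&(hsv[...,0]<30)&(hsv[...,2]>120)&(P[...,2]>0.03)&(P[...,2]<.2)
Q=P[m]; print(len(Q),Q.min(0),Q.max(0),Q.mean(0))
f=Q[(Q[:,2]<0.165)&(Q[:,2]>0.06)]
c=f.mean(0);u,s,v=np.linalg.svd(f-c); print(c,s,v)
A=np.array([np.cos(.115),np.sin(.115)]);B=np.array([-A[1],A[0]])
print('along x',np.percentile(Q[:,:2]@A,[2,25,50,75,98]),'y',np.percentile(Q[:,:2]@B,[2,98]), 'top est',np.array([.5167,-.254])@A,np.array([.5167,-.254])@B)
# yaw from front face fit x = a+b y
k=f[np.abs(f[:,:2]@A-np.median(f[:,:2]@A))<0.012]; print('yaw',np.polyfit(k[:,1],k[:,0],1), len(k))
E
```

```text
448 [ 0.4819 -0.2899  0.0418] [ 0.5301 -0.2226  0.1874] [ 0.5064 -0.2628  0.1167]
[ 0.5062 -0.2631  0.1101] [0.5245 0.3564 0.0927] [[-0.0354  0.1504 -0.988 ]
 [ 0.2074 -0.966  -0.1545]
 [ 0.9776  0.2103 -0.003 ]]
along x [0.4673 0.47   0.4713 0.4736 0.488 ] y [-0.3449 -0.2829] top est 0.4841414262031647 -0.31161188910881693
yaw [-0.1452  0.467 ] 286
```

Both views agree on the plaque: centre about (0.517, -0.254), yaw about 0.125 rad.

Request:
step_arm(
  moves=[
    {"grip":85,"offset":[25,24,0],"rot":[0,0,0.01]},
    {"grip":85,"offset":[25,24,0],"rot":[0,0,0]},
    {"grip":85,"offset":[25,24,0],"rot":[0,0,0]},
    {"grip":85,"offset":[25,24,0],"rot":[0,0,0]},
    {"grip":85,"offset":[24,24,0],"rot":[0,0,0]},
  ],
)

```text
clock: 1.4
ee_pos: [0.5169, -0.2549, 0.3009]
ee_rot: [[0.992, 0.125, -0.001], [0.125, -0.992, 0.0], [-0.0, -0.0, -1.0]]
contact_force: [0.8, 0.5, 0.2]
grip_width: 0.085
```

Request:
step_arm(
  moves=[
    {"grip":85,"offset":[0,0,-30],"rot":[0,0,0]},
    {"grip":85,"offset":[0,0,-30],"rot":[0,0,0]},
    {"grip":85,"offset":[0,0,-20],"rot":[0,0,0]},
    {"grip":85,"offset":[0,0,-10],"rot":[0,0,0]},
    {"grip":85,"offset":[0,0,0],"rot":[0,0,0]},
  ],
)

```text
clock: 1.82
ee_pos: [0.5144, -0.2552, 0.2078]
ee_rot: [[0.992, 0.125, -0.005], [0.126, -0.992, 0.003], [-0.005, -0.004, -1.0]]
contact_force: [-1.0, -0.4, -0.0]
grip_width: 0.0853
```

```bash
python3 - <<'E'
from h import *
im,d=cap('side','side2'); t,_=cap('top','top2')
c=im[190:270,260:360]; a=cv2.resize(c[:,:,::-1],(500,400),interpolation=cv2.INTER_CUBIC)
c=t[160:230,310:380]; b=cv2.resize(c[:,:,::-1],(300,300),interpolation=cv2.INTER_CUBIC)
o=np.zeros((400,800,3),np.uint8);o[:,:500]=a;o[:300,500:]=b;cv2.imwrite('pics/c4.png',o)
E
```

```text
(no output)
```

View pics/c4.png

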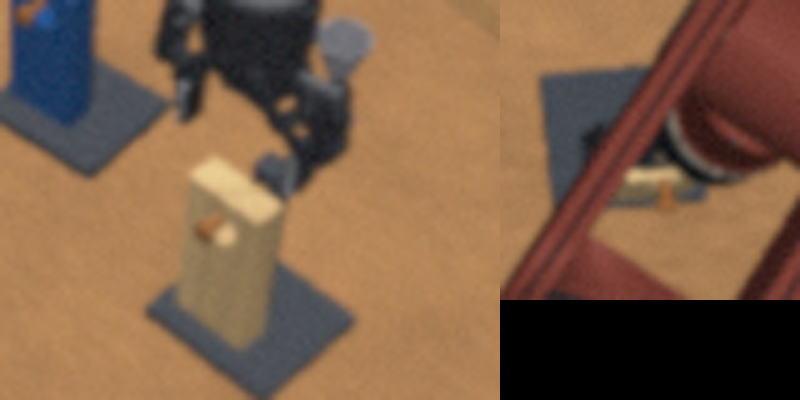

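The side view shows the fingers straddling the plaque's width evenly, with the plaque top centre at crop (235,185). Descending.

Request:
step_arm(
  moves=[
    {"grip":85,"offset":[2,0,-20],"rot":[0,0,0]},
    {"grip":85,"offset":[0,0,-20],"rot":[0,0,0]},
    {"grip":85,"offset":[0,0,-20],"rot":[0,0,0]},
    {"grip":85,"offset":[0,0,-15],"rot":[0,0,0]},
    {"grip":85,"offset":[0,0,-10],"rot":[0,0,0]},
  ],
)

```text
clock: 2.33
ee_pos: [0.5185, -0.2569, 0.1267]
ee_rot: [[0.992, 0.125, 0.001], [0.125, -0.992, -0.001], [0.001, 0.001, -1.0]]
contact_force: [-0.0, -0.3, -0.0]
grip_width: 0.0847
```

```bash
python3 - <<'E'
from h import *
im,d=cap('side','side3'); t,_=cap('top','top3')
s=manip.state(); print(s['clock'],s['ee_pos'],s['contact_force'],s['ee_rot'])
c=im[190:270,260:360]; a=cv2.resize(c[:,:,::-1],(500,400),interpolation=cv2.INTER_CUBIC)
c=t[160:230,310:380]; b=cv2.resize(c[:,:,::-1],(300,300),interpolation=cv2.INTER_CUBIC)
o=np.zeros((400,800,3),np.uint8);o[:,:500]=a;o[:300,500:]=b;cv2.imwrite('pics/c5.png',o)
E
```

```text
2.4333 [ 0.5177785  -0.25629884  0.12597452] [-0.64388435  0.77576165 -0.72425205] [[ 9.92142988e-01  1.25106222e-01 -8.51513100e-04]
 [ 1.25106741e-01 -9.92143115e-01  5.85410490e-04]
 [-7.71584364e-04 -6.87340942e-04 -9.99999466e-01]]
```

View pics/c5.png

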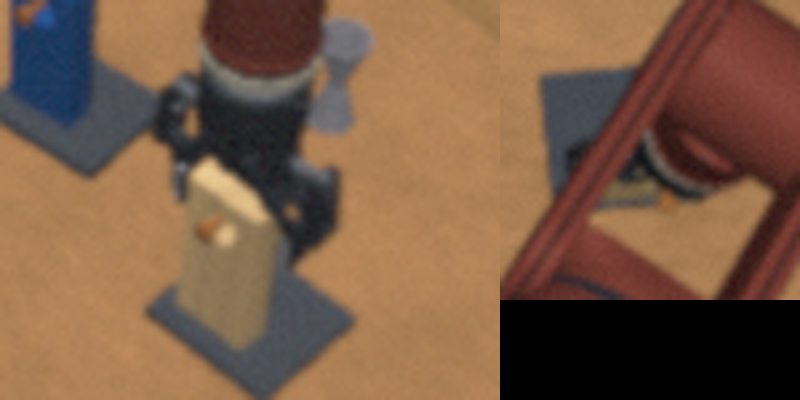

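```bash
cat >> h.py <<'E'
def proj(n,X):
    p=vision.camera_params(n);R=np.array(p['rotation']);t=np.array(p['position'])
    r,_=cv2.Rodrigues(R.T); q,_=cv2.projectPoints(np.asarray(X,float).reshape(-1,1,3),r,-R.T@t,np.array(p['camera_matrix'],float),np.array([p['k1'],0,0,0,0.])); return q.reshape(-1,2)
E
python3 - <<'E'
from h import *
np.set_printoptions(precision=1,suppress=True)
s=manip.state(); p=s['ee_pos'];R=s['ee_rot']; print(p)
X=[p+R@np.array(v) for v in [(0,0,0),(0,.0425,-.019),(0,-.0425,-.019),(0,.057,-.019),(0,-.057,-.019),(0,0,-.073),(.038,0,-.073),(-.038,0,-.073)]]
print('tool (crop px)');print((proj('side',X)-[260,190])*5)
a=.125;A=np.array([np.cos(a),np.sin(a),0]);B=np.array([-A[1],A[0],0]);c=np.array([.5167,-.254,.182])
print('plaque top corners (-x+y, -x-y, +x-y,+x+y)');print((proj('side',[c+i*.013*A+j*.032*B for i,j in((-1,1),(-1,-1),(1,-1),(1,1))])-[260,190])*5)
im,d=load('side3');P=cloud('side',d)
for u,v in[(308,225),(315,235),(317,238),(318,242),(325,230),(297,225),(296,229),(305,215),(310,212)]: print(u,v,(P[v,u]*1000),im[v,u])
c=im[205:265,280:340]; cv2.imwrite('pics/c6.png',cv2.resize(c[:,:,::-1],(600,600),interpolation=cv2.INTER_CUBIC))
E
```

```text
[ 0.5 -0.3  0.1]
tool (crop px)
[[231.6 240.5]
 [281.1 255.8]
 [188.3 190.9]
 [297.5 267.3]
 [173.  180.2]
 [241.  170.7]
 [276.2 142.1]
 [204.7 200.2]]
plaque top corners (-x+y, -x-y, +x-y,+x+y)
[[187.8 171.7]
 [259.1 221.2]
 [283.3 200.8]
 [212.2 152.4]]
308 225 [ 507.2 -265.4  209.6] [65 57 47]
315 235 [ 526.8 -285.8  163.1] [92 79 61]
317 238 [ 513.  -307.8  177.6] [69 72 75]
318 242 [ 520.3 -309.   152.4] [68 61 53]
325 230 [ 528.4 -323.1  220.9] [41 46 49]
297 225 [ 504.  -217.5  170.3] [113  96  74]
296 229 [ 500.3 -218.1  152.5] [85 73 63]
305 215 [ 482.1 -269.4  277.1] [35 36 38]
310 212 [ 490.6 -281.3  295.2] [43 40 46]
```

View pics/c6.png

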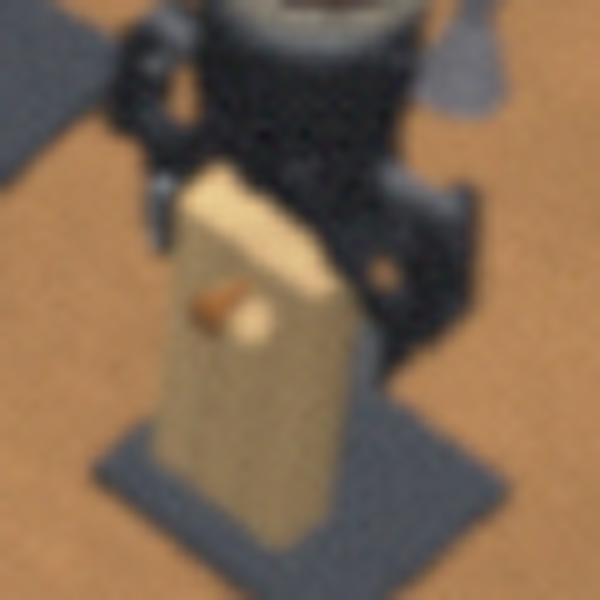

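Depth puts both fingers beside the plaque at x 0.50–0.53, centred on it. Closing.

Request:
step_arm(
  moves=[
    {"grip":60,"offset":[0,0,0],"rot":[0,0,0]},
    {"grip":60,"offset":[0,0,0],"rot":[0,0,0]},
    {"grip":60,"offset":[0,0,0],"rot":[0,0,0]},
    {"grip":60,"offset":[0,0,0],"rot":[0,0,0]},
    {"grip":60,"offset":[0,0,0],"rot":[0,0,0]},
  ],
  force=70,
)

```text
clock: 2.85
ee_pos: [0.5194, -0.2566, 0.1288]
ee_rot: [[0.992, 0.126, 0.003], [0.126, -0.992, -0.001], [0.003, 0.002, -1.0]]
contact_force: [-0.2, 2.2, 5.3]
grip_width: 0.0638
```

Request:
step_arm(
  moves=[
    {"grip":60,"offset":[0,0,4],"rot":[0,0,0]},
    {"grip":60,"offset":[0,0,4],"rot":[0,0,0]},
    {"grip":60,"offset":[0,0,3],"rot":[0,0,0]},
    {"grip":60,"offset":[0,0,0],"rot":[0,0,0]},
    {"grip":60,"offset":[0,0,0],"rot":[0,0,0]},
  ],
)

```text
clock: 3.27
ee_pos: [0.5182, -0.2564, 0.1376]
ee_rot: [[0.992, 0.125, 0.0], [0.125, -0.992, -0.0], [0.0, 0.0, -1.0]]
contact_force: [0.1, 0.3, -1.3]
grip_width: 0.0636
```

```bash
python3 - <<'E'
from h import *
np.set_printoptions(precision=4,suppress=True)
im,d=cap('side','side4');P=cloud('side',d)
s=manip.state(); print(s['clock'],s['ee_pos'],s['contact_force'],s['ee_rot'],s['grip_width'])
c=im[205:265,280:340]; cv2.imwrite('pics/c7.png',cv2.resize(c[:,:,::-1],(600,600),interpolation=cv2.INTER_CUBIC))
# predicted head centre & hole centre px
a=.115;A=np.array([np.cos(a),np.sin(a),0]);c=np.array([.517,-.254,0])
print((proj('side',[c-.032*A+[0,0,.16],c-.013*A+[0,0,.160]])-[280,205])*10)
E
```

```text
3.3167 [ 0.518  -0.2563  0.1373] [ 0.3688  0.1903 -1.4128] [[ 0.9921  0.1254  0.    ]
 [ 0.1254 -0.9921 -0.0001]
 [-0.      0.0001 -1.    ]] 0.06348919263079678
[[204.9277 313.3146]
 [241.1395 284.1419]]
```

View pics/c7.png

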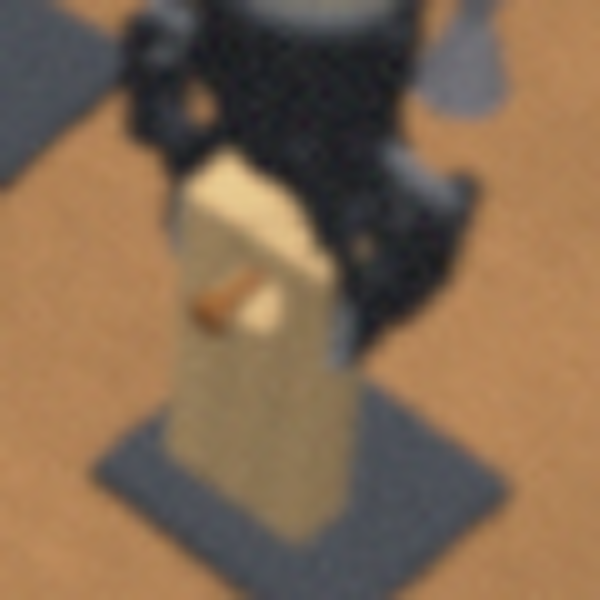

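```bash
python3 - <<'E'
from h import *
np.set_printoptions(precision=2,suppress=True)
a=.125;A=np.array([np.cos(a),np.sin(a),0]);B=np.array([-A[1],A[0],0]);c=np.array([.518,-.256,0])
q=proj('side',[c-.013*A+.032*B+[0,0,z] for z in(.05,.19)]+[c-.013*A-.032*B+[0,0,z] for z in(.05,.19)])
print('vertical edges px (bottom, top) +y then -y');print((q-[280,205])*10)
for t in('side1','side3','side4'):
    im,d=load(t);P=cloud('side',d);hsv=cv2.cvtColor(im,cv2.COLOR_RGB2HSV)
    m=np.zeros(d.shape,bool);m[215:262,293:320]=1
    m&=(hsv[...,0]>15)&(hsv[...,0]<32)&(im.max(2)>100)
    rows=[];
    for v in range(226,246):
        u=np.nonzero(m[v])[0]
        if len(u): rows.append((v,u.min(),u.max()))
    r=np.array(rows); print(t,'left slope du/dv',np.polyfit(r[:,0],r[:,1],1),'right',np.polyfit(r[:,0],r[:,2],1)); 
    # side depth: front-face plane: pitch
    Q=P[m]; f=Q[(Q[:,2]>.06)&(Q[:,2]<.15)]; s=f@A; k=abs(s-np.median(s))<.01; print('  pitch dx/dz, yaw dx/dy',np.linalg.lstsq(np.c_[f[k][:,2],f[k]@B,np.ones(k.sum())],s[k],rcond=None)[0], 'zmin,max',np.percentile(Q[:,2],[1,99]))
E
```

```text
vertical edges px (bottom, top) +y then -y
[[156.59 436.23]
 [183.91 179.4 ]
 [289.22 533.92]
 [327.46 278.39]]
side1 left slope du/dv [ -0.28 363.75] right [  0.43 210.46]
  pitch dx/dz, yaw dx/dy [ 0.01 -0.01  0.46] zmin,max [nan nan]
side3 left slope du/dv [ -0.06 310.44] right [  0.25 253.28]
  pitch dx/dz, yaw dx/dy [ 0.02 -0.01  0.46] zmin,max [0.01 0.2 ]
side4 left slope du/dv [ -0.04 307.12] right [  0.24 255.91]
  pitch dx/dz, yaw dx/dy [ 0.01 -0.04  0.45] zmin,max [0.   0.21]
```

```bash
python3 - <<'E'
from h import *
ims=[]
for t in('side3','side4'):
    im,d=load(t); c=im[218:262,290:322]; ims.append(cv2.resize(c[:,:,::-1],(400,550),interpolation=cv2.INTER_NEAREST))
cv2.imwrite('pics/c8.png',np.hstack(ims))
for t in('side2','side3','side4'):
    im,d=load(t);b=im.astype(float); g=b[...,0]-b[...,2]  # R-B: foot slate <=0, plaque high
    rows=[]
    for v in range(248,258):
        # foot -> plaque crossing on the left, plaque->foot on right, at half level
        l=g[v,288:322]; 
        rows.append((v,l.round().astype(int).tolist()))
    print(t); [print(*r) for r in rows[::3]]
E
```

```text
side2
248 [91, 88, 83, 67, 38, 11, 8, 33, 52, 58, 58, 56, 55, 58, 58, 55, 57, 52, 55, 56, 59, 57, 54, 56, 52, 37, 11, -6, -11, -9, -10, -11, -12, -10]
251 [76, 43, 6, -4, -10, -9, -6, 8, 31, 43, 51, 55, 57, 57, 58, 56, 55, 53, 55, 56, 55, 53, 54, 52, 44, 23, 0, -9, -12, -9, -10, -10, -12, -9]
254 [89, 82, 64, 43, 13, -4, -9, -11, -13, -11, -7, 11, 30, 47, 53, 55, 55, 53, 58, 58, 58, 54, 54, 52, 36, 11, -8, -5, -11, -12, -11, -11, -12, -13]
257 [93, 90, 92, 94, 88, 80, 63, 35, 9, -5, -11, -10, -10, -6, -2, 8, 29, 43, 53, 55, 54, 51, 37, 21, 7, -6, -11, -13, -14, -10, -11, -11, -9, -11]
side3
248 [89, 87, 85, 66, 40, 12, 10, 30, 53, 58, 57, 57, 57, 57, 57, 56, 53, 55, 55, 55, 54, 55, 55, 53, 49, 37, 11, -5, -12, -11, -9, -10, -11, -10]
251 [73, 40, 8, -9, -11, -11, -6, 7, 30, 45, 48, 52, 59, 57, 57, 57, 54, 55, 55, 56, 55, 53, 53, 51, 46, 25, -1, -10, -11, -12, -10, -11, -12, -12]
254 [91, 81, 63, 43, 13, -7, -10, -11, -11, -11, -2, 9, 29, 45, 52, 53, 56, 54, 56, 56, 55, 54, 53, 50, 37, 9, -6, -13, -12, -12, -11, -8, -11, -12]
257 [93, 93, 92, 91, 87, 79, 60, 32, 9, -3, -9, -11, -13, -10, -3, 7, 27, 43, 52, 54, 51, 47, 38, 23, 4, -6, -11, -13, -11, -9, -11, -9, -11, -12]
side4
248 [88, 87, 82, 67, 38, 11, -3, -4, 22, 53, 61, 58, 55, 56, 56, 57, 56, 57, 56, 55, 55, 53, 57, 54, 55, 53, 41, 20, -4, -9, -11, -12, -10, -9]
251 [76, 43, 6, -9, -11, -10, -13, -11, -2, 11, 31, 46, 51, 55, 55, 57, 54, 55, 55, 54, 58, 56, 56, 55, 54, 51, 34, 5, -7, -9, -14, -13, -9, -12]
254 [92, 82, 61, 43, 13, -5, -10, -11, -12, -10, -10, -9, -6, 9, 28, 39, 50, 54, 54, 54, 56, 57, 58, 56, 56, 47, 27, 1, -9, -10, -10, -13, -10, -11]
257 [93, 91, 92, 88, 92, 78, 63, 32, 10, -3, -8, -11, -10, -13, -11, -10, -4, 5, 24, 39, 52, 48, 50, 38, 23, 7, -7, -11, -11, -11, -11, -10, -9, -10]
```

View pics/c8.png

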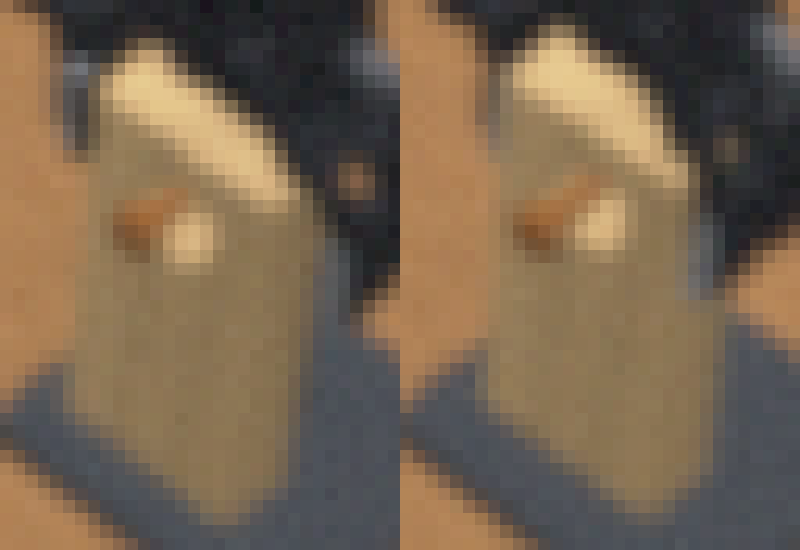

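```bash
cat >> h.py <<'E'
def face(t,c,a,roi=(222,262,290,322)):
    im,d=load(t);b=im.astype(int);g=b[...,0]-b[...,2]
    m=np.zeros(d.shape,np.uint8);v0,v1,u0,u1=roi
    m[v0:v1,u0:u1]=((g>25)&(g<75)&(b[...,0]>90)&(b[...,0]<175))[v0:v1,u0:u1]
    n,l,st,_=cv2.connectedComponentsWithStats(m);k=1+np.argmax(st[1:,4]);m=l==k
    v,u=np.nonzero(m)
    o,R,r=rays('side',np.c_[u,v]);w=r@R.T;A=np.array([np.cos(a),np.sin(a),0]);B=np.array([-A[1],A[0],0])
    P=o+w*(((c-o)@A)/(w@A))[:,None]
    return P@B,P[:,2],m,cloud('side',d)[m]@A
E
python3 - <<'E'
from h import *
np.set_printoptions(precision=4,suppress=True,linewidth=160)
a=.125;A=np.array([np.cos(a),np.sin(a),0]);B=np.array([-A[1],A[0],0])
c=np.array([.517,-.255,0])-.013*A
print('tcp y',np.array([.5178,-.2563,0])@B,'face x',c@A)
for t in('side1','side2','side3','side4'):
    y,z,m,x=face(t,c,a)
    print(t,m.sum(),'depth face x',np.nanmedian(x))
    for lo,hi in((.055,.075),(.075,.095),(.095,.115),(.115,.135)):
        s=(z>lo)&(z<hi); print('  z',lo,'y range',np.percentile(y[s],[2,98]))
    mid=abs(y-np.median(y))<.02
    print('  zmin per y',[round(np.percentile(z[(y>=q)&(y<q+.012)],1),4) for q in np.arange(-.345,-.285,.012)])
E
```

```text
tcp y -0.3188568390577479 face x 0.46817413694433
side1 487 depth face x 0.4679665928419947
  z 0.055 y range [-0.3547 -0.283 ]
  z 0.075 y range [-0.3616 -0.2857]
  z 0.095 y range [-0.3625 -0.2883]
  z 0.115 y range [-0.3605 -0.2674]
  zmin per y [np.float64(0.0415), np.float64(0.0402), np.float64(0.0411), np.float64(0.0418), np.float64(0.0422)]
side2 489 depth face x 0.468643104413609
  z 0.055 y range [-0.3547 -0.283 ]
  z 0.075 y range [-0.3616 -0.2857]
  z 0.095 y range [-0.3614 -0.2858]
  z 0.115 y range [-0.3606 -0.2869]
  zmin per y [np.float64(0.0416), np.float64(0.0402), np.float64(0.041), np.float64(0.0418), np.float64(0.0423)]
side3 483 depth face x 0.4681280742124657
  z 0.055 y range [-0.3547 -0.2826]
  z 0.075 y range [-0.361  -0.2857]
  z 0.095 y range [-0.3614 -0.2858]
  z 0.115 y range [-0.3606 -0.2869]
  zmin per y [np.float64(0.0415), np.float64(0.0402), np.float64(0.0411), np.float64(0.0418), np.float64(0.0425)]
side4 486 depth face x 0.4678579781333943
  z 0.055 y range [-0.3578 -0.2826]
  z 0.075 y range [-0.3664 -0.2902]
  z 0.095 y range [-0.3678 -0.2893]
  z 0.115 y range [-0.3653 -0.2917]
  zmin per y [np.float64(0.0523), np.float64(0.0496), np.float64(0.0484), np.float64(0.0472), np.float64(0.0522)]
```

Comparing the side pictures before and after the grip, the plaque rose about 8 mm but shifted about 4.5 mm sideways (-y) when the jaws closed. The head only has 5.5 mm of side clearance, so I'll shift the plaque back before drawing it off.

Request:
step_arm(
  moves=[
    {"grip":60,"offset":[0,2,1],"rot":[0,0,0]},
    {"grip":60,"offset":[0,2,0],"rot":[0,0,0]},
    {"grip":60,"offset":[0,0,0],"rot":[0,0,0]},
    {"grip":60,"offset":[0,0,0],"rot":[0,0,0]},
  ],
)

```text
clock: 3.65
ee_pos: [0.518, -0.252, 0.1381]
ee_rot: [[0.992, 0.126, -0.0], [0.126, -0.992, 0.0], [-0.0, -0.0, -1.0]]
contact_force: [-0.2, -1.3, -1.5]
grip_width: 0.0634
```

```bash
python3 - <<'E'
from h import *
np.set_printoptions(precision=4,suppress=True,linewidth=160)
cap('side','side5')
s=manip.state(); print(s['clock'],s['ee_pos'],s['contact_force'],s['moment'])
a=.125;A=np.array([np.cos(a),np.sin(a),0]);B=np.array([-A[1],A[0],0])
c=np.array([.517,-.255,0])-.013*A
ims=[]
for t in('side3','side5'):
    im,d=load(t); q=im[218:262,290:322]; ims.append(cv2.resize(q[:,:,::-1],(400,550),interpolation=cv2.INTER_NEAREST))
    y,z,m,x=face(t,c,a)
    print(t,m.sum(),'depth face x',np.nanmedian(x))
    for lo,hi in((.055,.075),(.075,.095),(.095,.115),(.115,.135)):
        k=(z>lo)&(z<hi); print('  z',lo,'y range',np.percentile(y[k],[2,98]))
    print('  zmin per y',[round(np.percentile(z[(y>=q)&(y<q+.012)],1),4) for q in np.arange(-.345,-.285,.012)])
cv2.imwrite('pics/c9.png',np.hstack(ims))
E
```

```text
3.7 [ 0.518  -0.2521  0.1382] [ 0.0635  0.7279 -1.5877] [0.0262 0.0398 0.0564]
side3 483 depth face x 0.4681280742124657
  z 0.055 y range [-0.3547 -0.2826]
  z 0.075 y range [-0.361  -0.2857]
  z 0.095 y range [-0.3614 -0.2858]
  z 0.115 y range [-0.3606 -0.2869]
  zmin per y [np.float64(0.0415), np.float64(0.0402), np.float64(0.0411), np.float64(0.0418), np.float64(0.0425)]
side5 486 depth face x 0.46811791229140315
  z 0.055 y range [-0.3547 -0.283 ]
  z 0.075 y range [-0.3638 -0.2857]
  z 0.095 y range [-0.3631 -0.2883]
  z 0.115 y range [-0.3612 -0.2869]
  zmin per y [np.float64(0.0523), np.float64(0.0497), np.float64(0.0512), np.float64(0.0512), np.float64(0.0502)]
```

View pics/c9.png

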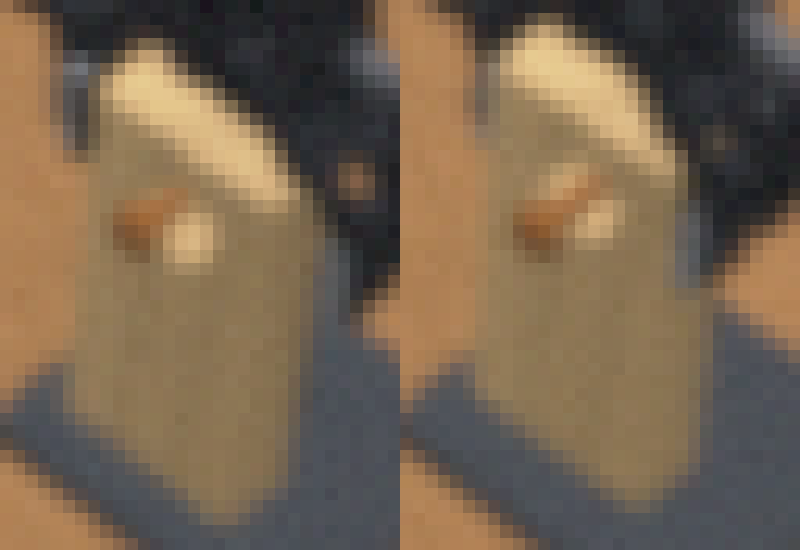

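Now the peg sits centrally in the hole, with light on both sides, and the plaque has risen about 9.5 mm. Drawing it off along the peg.

Request:
step_arm(
  moves=[
    {"grip":60,"offset":[-7,-0.8,0],"rot":[0,0,0]},
    {"grip":60,"offset":[-7,-0.8,0],"rot":[0,0,0]},
    {"grip":60,"offset":[-7,-0.8,0],"rot":[0,0,0]},
  ],
)

```text
clock: 3.95
ee_pos: [0.4961, -0.2546, 0.1381]
ee_rot: [[0.992, 0.126, -0.001], [0.126, -0.992, 0.0], [-0.001, -0.0, -1.0]]
contact_force: [0.9, -0.7, -0.9]
grip_width: 0.0634
```

Request:
step_arm(
  moves=[
    {"grip":60,"offset":[-8,-0.9,0],"rot":[0,0,0]},
    {"grip":60,"offset":[-8,-0.9,0],"rot":[0,0,0]},
    {"grip":60,"offset":[-8,-0.9,0],"rot":[0,0,0]},
  ],
)

```text
clock: 4.2
ee_pos: [0.472, -0.2575, 0.1383]
ee_rot: [[0.992, 0.125, -0.0], [0.125, -0.992, -0.0], [-0.0, 0.0, -1.0]]
contact_force: [0.3, -0.7, -1.4]
grip_width: 0.0632
```

Request:
step_arm(
  moves=[
    {"grip":60,"offset":[-9,-1,0],"rot":[0,0,0]},
    {"grip":60,"offset":[-9,-1,0],"rot":[0,0,0]},
    {"grip":60,"offset":[-9,-1,0],"rot":[0,0,0]},
  ],
)

```text
clock: 4.45
ee_pos: [0.4451, -0.2604, 0.1383]
ee_rot: [[0.992, 0.125, -0.0], [0.125, -0.992, -0.0], [-0.0, 0.0, -1.0]]
contact_force: [-1.3, -0.1, -0.3]
grip_width: 0.0636
```

```bash
python3 - <<'E'
from h import *
im,d=cap('side','side6')
c=im[190:280,250:350]; cv2.imwrite('pics/c10.png',cv2.resize(c[:,:,::-1],(600,540),interpolation=cv2.INTER_CUBIC))
E
```

```text
(no output)
```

View pics/c10.png

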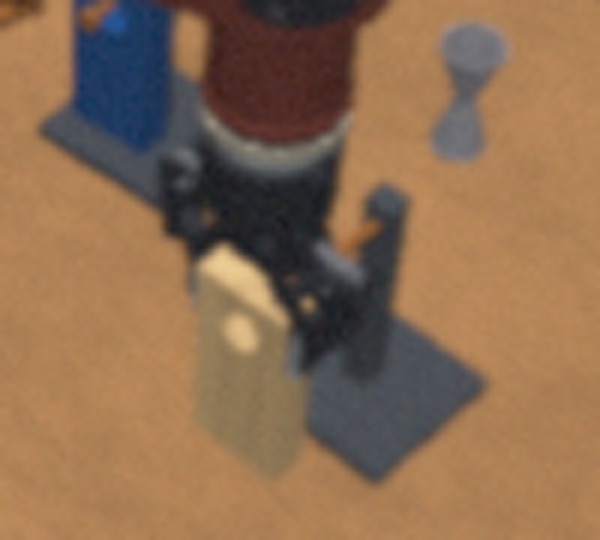

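The plaque is off the peg and clear: the bare peg shows at crop (365,230). Lifting it and carrying it in front of the stands towards the jig.

Request:
step_arm(
  moves=[
    {"grip":60,"offset":[-8,0,30],"rot":[0,0,0]},
    {"grip":60,"offset":[-5,10,35],"rot":[0,0,0]},
    {"grip":60,"offset":[0,15,35],"rot":[0,0,0]},
    {"grip":60,"offset":[0,15,35],"rot":[0,0,0]},
    {"grip":60,"offset":[0,15,30],"rot":[0,0,-0.02]},
  ],
)

```text
clock: 4.92
ee_pos: [0.4329, -0.205, 0.306]
ee_rot: [[0.994, 0.105, 0.002], [0.105, -0.994, -0.001], [0.002, 0.001, -1.0]]
contact_force: [0.4, -1.6, -1.6]
grip_width: 0.0636
```

Request:
step_arm(
  moves=[
    {"grip":60,"offset":[0,30,10],"rot":[0,0,-0.02]},
    {"grip":60,"offset":[0,35,0],"rot":[0,0,-0.02]},
    {"grip":60,"offset":[0,35,0],"rot":[0,0,-0.02]},
    {"grip":60,"offset":[0,35,0],"rot":[0,0,-0.02]},
    {"grip":60,"offset":[0,35,0],"rot":[0,0,-0.02]},
  ],
)

```text
clock: 5.33
ee_pos: [0.4327, -0.0339, 0.3136]
ee_rot: [[1.0, 0.004, 0.001], [0.004, -1.0, -0.0], [0.001, 0.0, -1.0]]
contact_force: [1.3, -0.1, -1.0]
grip_width: 0.0639
```

Request:
step_arm(
  moves=[
    {"grip":60,"offset":[5,35,0],"rot":[0,0,-0.02]},
    {"grip":60,"offset":[10,35,0],"rot":[0,0,-0.02]},
    {"grip":60,"offset":[10,35,0],"rot":[0,0,-0.02]},
    {"grip":60,"offset":[10,35,0],"rot":[0,0,-0.02]},
    {"grip":60,"offset":[10,35,0],"rot":[0,0,-0.02]},
  ],
)

```text
clock: 5.75
ee_pos: [0.4781, 0.1415, 0.3136]
ee_rot: [[0.995, -0.095, 0.001], [-0.095, -0.995, 0.0], [0.001, -0.0, -1.0]]
contact_force: [0.3, -0.3, -1.3]
grip_width: 0.0634
```

```bash
python3 - <<'E'
from h import *
s=manip.state(); print(s['clock'],s['ee_pos'],s['contact_force'])
im,d=cap('side','side7');t,_=cap('top','top7')
cv2.imwrite('pics/c11.png',np.hstack([cv2.resize(im[100:240,150:290,::-1],(400,400),interpolation=cv2.INTER_CUBIC),cv2.resize(t[140:240,140:240,::-1],(400,400),interpolation=cv2.INTER_CUBIC)]))
E
```

```text
5.75 [0.47809327 0.14150899 0.3135723 ] [ 0.31344231 -0.25436065 -1.25812344]
```

View pics/c11.png

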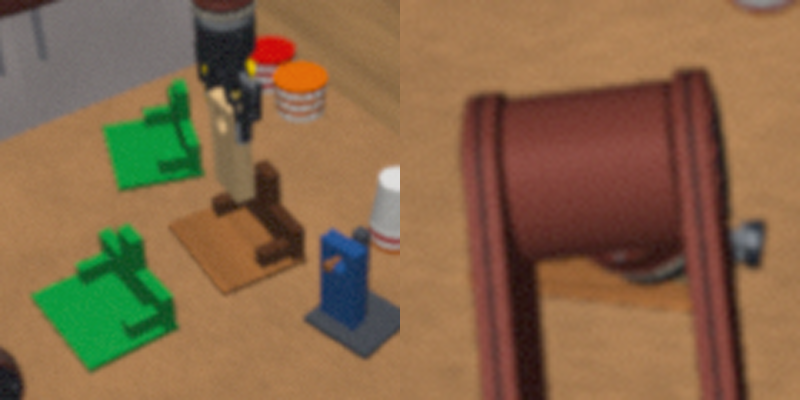

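The side view shows the upright plaque above the jig, which is clearly visible at crop (240,240). Moving on to a point in front of the fence.

Request:
step_arm(
  moves=[
    {"grip":60,"offset":[13,27,0],"rot":[0,0,0]},
    {"grip":60,"offset":[13,27,0],"rot":[0,0,0]},
    {"grip":60,"offset":[13,27,-10],"rot":[0,0,0]},
    {"grip":60,"offset":[13,27,-30],"rot":[0,0,0]},
    {"grip":60,"offset":[8,1,-30],"rot":[0,0,-0.005]},
  ],
)

```text
clock: 6.27
ee_pos: [0.5395, 0.252, 0.2449]
ee_rot: [[0.995, -0.096, 0.005], [-0.096, -0.995, 0.003], [0.004, -0.004, -1.0]]
contact_force: [0.3, -0.8, -2.1]
grip_width: 0.0637
```

Request:
step_arm(
  moves=[
    {"grip":60,"offset":[0,0,-30],"rot":[0,0,0]},
    {"grip":60,"offset":[0,0,-25],"rot":[0,0,0]},
    {"grip":60,"offset":[0,0,-20],"rot":[0,0,0]},
    {"grip":60,"offset":[0,0,-15],"rot":[0,0,0]},
    {"grip":60,"offset":[0,0,0],"rot":[0,0,0]},
  ],
)

```text
clock: 6.68
ee_pos: [0.5352, 0.2466, 0.1494]
ee_rot: [[0.995, -0.099, -0.007], [-0.099, -0.995, -0.002], [-0.007, 0.003, -1.0]]
contact_force: [-0.1, -0.7, -2.8]
grip_width: 0.0636
```

```bash
python3 - <<'E'
from h import *
s=manip.state(); print(s['clock'],s['ee_pos'],s['contact_force'])
im,d=cap('side','side8')
cv2.imwrite('pics/c12.png',cv2.resize(im[135:210,200:275,::-1],(600,600),interpolation=cv2.INTER_CUBIC))
# predicted jig corner points & mid marks
a=-.1;A=np.array([np.cos(a),np.sin(a),0]);B=np.array([-A[1],A[0],0]);c=np.array([.597,.247,.012])
print((proj('side',[c,c+.095*B,c-.095*B,c-.125*A+.095*B,c-.125*A-.095*B,c+[0,0,.118]+.022*B,c+[0,0,.118]-.022*B,c+[0,0,.06]+.095*B,c+[0,0,.06]-.095*B])-[200,135])*8)
E
```

```text
6.6833 [0.53518496 0.24663317 0.14937571] [-0.14092455 -0.6553018  -2.77626364]
[[338.87094923 360.01151843]
 [259.01157295 271.42888899]
 [424.426028   454.89304384]
 [ 69.89132673 343.45056702]
 [226.26263775 537.51202599]
 [312.75342267 176.37509993]
 [352.72145894 218.10615558]
 [254.17712889 191.21367461]
 [423.26759444 373.3271492 ]]
```

View pics/c12.png

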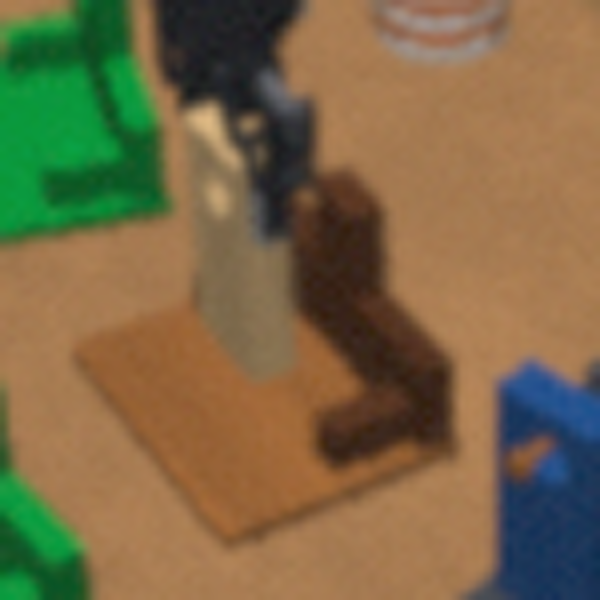

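The predicted bed corners (70,343) and (226,537) match those seen at (78,355) and (230,540), within about 1 px. Lowering to just above the bed and centring in y.

Request:
step_arm(
  moves=[
    {"grip":60,"offset":[1,2,-14],"rot":[0,0,0]},
    {"grip":60,"offset":[1,2,-12],"rot":[0,0,0]},
    {"grip":60,"offset":[0,2,-10],"rot":[0,0,0]},
    {"grip":60,"offset":[0,0,-5],"rot":[0,0,0]},
    {"grip":60,"offset":[0,0,0],"rot":[0,0,0]},
  ],
)

```text
clock: 7.15
ee_pos: [0.5387, 0.254, 0.1109]
ee_rot: [[0.995, -0.099, -0.003], [-0.099, -0.995, -0.001], [-0.003, 0.001, -1.0]]
contact_force: [-0.7, -0.6, -1.5]
grip_width: 0.0634
```

Request:
step_arm(
  moves=[
    {"grip":60,"offset":[10,-1,0],"rot":[0,0,0]},
    {"grip":60,"offset":[10,-1,0],"rot":[0,0,0]},
    {"grip":60,"offset":[8,-1,0],"rot":[0,0,0]},
    {"grip":60,"offset":[6,0,0],"rot":[0,0,0]},
    {"grip":60,"offset":[0,0,0],"rot":[0,0,0]},
  ],
)

```text
clock: 7.57
ee_pos: [0.576, 0.251, 0.1135]
ee_rot: [[0.995, -0.1, 0.002], [-0.1, -0.995, 0.0], [0.002, -0.001, -1.0]]
contact_force: [-0.4, -1.0, -1.7]
grip_width: 0.0637
```

```bash
python3 - <<'E'
from h import *
s=manip.state(); print(s['clock'],s['ee_pos'],s['contact_force'])
im,d=cap('side','side9')
cv2.imwrite('pics/c13.png',cv2.resize(im[135:210,200:275,::-1],(600,600),interpolation=cv2.INTER_CUBIC))
E
```

```text
7.5667 [0.57596246 0.25096347 0.11349537] [-0.39433661 -0.95506532 -1.73679671]
```

View pics/c13.png

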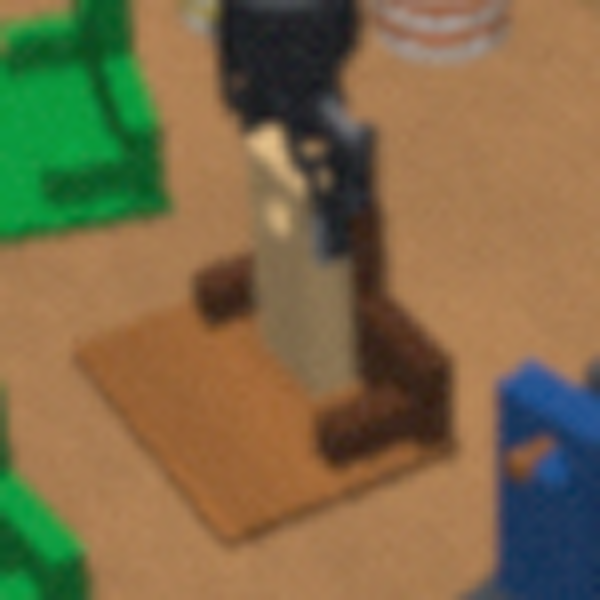

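The plaque stands upright between the blocks, close to the fence. Lowering to touch the bed.

Request:
step_arm(
  moves=[
    {"grip":60,"offset":[0,0,-4],"rot":[0,0,0]},
    {"grip":60,"offset":[0,0,-4],"rot":[0,0,0]},
    {"grip":60,"offset":[0,0,-2],"rot":[0,0,0]},
    {"grip":60,"offset":[0,0,-1],"rot":[0,0,0]},
    {"grip":60,"offset":[0,0,0],"rot":[0,0,0]},
  ],
)

```text
clock: 8.03
ee_pos: [0.5734, 0.2512, 0.1014]
ee_rot: [[0.995, -0.099, -0.001], [-0.099, -0.995, -0.0], [-0.001, 0.0, -1.0]]
contact_force: [-0.2, -0.5, -2.0]
grip_width: 0.0633
```

Request:
step_arm(
  moves=[
    {"grip":60,"offset":[0,0,-1],"rot":[0,0,0]},
    {"grip":60,"offset":[0,0,0],"rot":[0,0,0]},
    {"grip":60,"offset":[0,0,0],"rot":[0,0,0]},
  ],
)

```text
clock: 8.28
ee_pos: [0.5739, 0.2513, 0.101]
ee_rot: [[0.995, -0.099, 0.0], [-0.099, -0.995, 0.0], [0.0, -0.0, -1.0]]
contact_force: [0.2, -0.8, -0.8]
grip_width: 0.0637
```

Request:
step_arm(
  moves=[
    {"grip":60,"offset":[0,0,-1],"rot":[0,0,0]},
    {"grip":60,"offset":[0,0,0],"rot":[0,0,0]},
    {"grip":60,"offset":[0,0,0],"rot":[0,0,0]},
  ],
)

```text
clock: 8.53
ee_pos: [0.5743, 0.2513, 0.1009]
ee_rot: [[0.995, -0.099, 0.001], [-0.099, -0.995, 0.0], [0.001, -0.0, -1.0]]
contact_force: [-1.6, -1.4, 5.9]
grip_width: 0.0635
```

Request:
step_arm(
  moves=[
    {"grip":60,"offset":[0,0,-1],"rot":[0,0,0]},
    {"grip":60,"offset":[0,0,0],"rot":[0,0,0]},
    {"grip":60,"offset":[0,0,0],"rot":[0,0,0]},
  ],
)

```text
clock: 8.78
ee_pos: [0.5747, 0.2512, 0.1008]
ee_rot: [[0.995, -0.099, 0.002], [-0.099, -0.995, 0.0], [0.002, -0.0, -1.0]]
contact_force: [-3.6, -1.4, 10.3]
grip_width: 0.0639
```

Bed contact is at TCP z ≈ 0.101, with a stiffness of about 5 N/mm. I'll ease off, then advance to the fence.

Request:
step_arm(
  moves=[
    {"grip":60,"offset":[0,0,3],"rot":[0,0,0]},
    {"grip":60,"offset":[2,0,0],"rot":[0,0,0]},
    {"grip":60,"offset":[2,0,0],"rot":[0,0,0]},
    {"grip":60,"offset":[0,0,0],"rot":[0,0,0]},
    {"grip":60,"offset":[0,0,0],"rot":[0,0,0]},
  ],
)

```text
clock: 9.2
ee_pos: [0.5777, 0.2511, 0.1012]
ee_rot: [[0.995, -0.099, -0.001], [-0.099, -0.995, -0.0], [-0.001, 0.0, -1.0]]
contact_force: [0.7, 0.1, -0.4]
grip_width: 0.0634
```

Request:
step_arm(
  moves=[
    {"grip":60,"offset":[2,-0.2,0],"rot":[0,0,0]},
    {"grip":60,"offset":[0,0,0],"rot":[0,0,0]},
    {"grip":60,"offset":[0,0,0],"rot":[0,0,0]},
  ],
)

```text
clock: 9.45
ee_pos: [0.5798, 0.251, 0.1016]
ee_rot: [[0.995, -0.099, -0.0], [-0.099, -0.995, -0.0], [-0.0, 0.0, -1.0]]
contact_force: [0.3, 0.0, -1.6]
grip_width: 0.0637
```

Request:
step_arm(
  moves=[
    {"grip":60,"offset":[2,-0.2,0],"rot":[0,0,0]},
    {"grip":60,"offset":[0,0,0],"rot":[0,0,0]},
    {"grip":60,"offset":[0,0,0],"rot":[0,0,0]},
  ],
)

```text
clock: 9.7
ee_pos: [0.582, 0.2508, 0.1019]
ee_rot: [[0.995, -0.099, 0.0], [-0.099, -0.995, 0.0], [0.0, -0.0, -1.0]]
contact_force: [-0.0, 0.2, -0.4]
grip_width: 0.0629
```

Request:
step_arm(
  moves=[
    {"grip":60,"offset":[1.5,-0.2,0],"rot":[0,0,0]},
    {"grip":60,"offset":[0,0,0],"rot":[0,0,0]},
    {"grip":60,"offset":[0,0,0],"rot":[0,0,0]},
  ],
)

```text
clock: 9.95
ee_pos: [0.5834, 0.2506, 0.1018]
ee_rot: [[0.995, -0.099, 0.0], [-0.099, -0.995, 0.0], [0.0, -0.0, -1.0]]
contact_force: [0.2, -0.1, -1.2]
grip_width: 0.0632
```

Request:
step_arm(
  moves=[
    {"grip":60,"offset":[1.5,-0.2,0],"rot":[0,0,0]},
    {"grip":60,"offset":[0,0,0],"rot":[0,0,0]},
    {"grip":60,"offset":[0,0,0],"rot":[0,0,0]},
  ],
)

```text
clock: 10.2
ee_pos: [0.5849, 0.2504, 0.1018]
ee_rot: [[0.995, -0.099, -0.0], [-0.099, -0.995, 0.0], [-0.0, -0.0, -1.0]]
contact_force: [0.0, 0.1, -0.9]
grip_width: 0.0631
```

Request:
step_arm(
  moves=[
    {"grip":60,"offset":[1,-0.1,0],"rot":[0,0,0]},
    {"grip":60,"offset":[0,0,0],"rot":[0,0,0]},
    {"grip":60,"offset":[0,0,0],"rot":[0,0,0]},
  ],
)

```text
clock: 10.45
ee_pos: [0.5852, 0.2504, 0.1017]
ee_rot: [[0.995, -0.099, -0.001], [-0.099, -0.995, -0.0], [-0.001, 0.0, -1.0]]
contact_force: [-4.0, 0.3, 1.5]
grip_width: 0.0636
```

Fence contact is at TCP x ≈ 0.585, as predicted. Pressing both ways.

Request:
step_arm(
  moves=[
    {"grip":60,"offset":[1,-0.1,-1],"rot":[0,0,0]},
    {"grip":60,"offset":[0,0,0],"rot":[0,0,0]},
    {"grip":60,"offset":[0,0,0],"rot":[0,0,0]},
  ],
)

```text
clock: 10.7
ee_pos: [0.5852, 0.2505, 0.1009]
ee_rot: [[0.995, -0.098, -0.004], [-0.098, -0.995, -0.0], [-0.003, 0.0, -1.0]]
contact_force: [-9.7, -0.1, 6.1]
grip_width: 0.0634
```

Request:
step_arm(
  moves=[
    {"grip":60,"offset":[0.5,-0.1,-1],"rot":[0,0,0]},
    {"grip":60,"offset":[0,0,0],"rot":[0,0,0]},
    {"grip":60,"offset":[0,0,0],"rot":[0,0,0]},
  ],
)

```text
clock: 10.95
ee_pos: [0.5852, 0.2506, 0.1008]
ee_rot: [[0.995, -0.098, -0.005], [-0.098, -0.995, -0.0], [-0.004, 0.001, -1.0]]
contact_force: [-14.0, -0.9, 11.7]
grip_width: 0.0636
```

```bash
python3 - <<'E'
from h import *
np.set_printoptions(precision=4,suppress=True,linewidth=160)
im,d=cap('side','side10')
s=manip.state(); print(s['clock'],s['ee_pos'],s['contact_force'],s['moment'])
cv2.imwrite('pics/c14.png',cv2.resize(im[135:210,200:275,::-1],(600,600),interpolation=cv2.INTER_CUBIC))
a=-.1;A=np.array([np.cos(a),np.sin(a),0]);B=np.array([-A[1],A[0],0]);c=np.array([.5975,.247,.012])
print('seat front-face corners foot/top +y,-y; crop px');print((proj('side',[c-.026*A+i*.032*B+[0,0,h] for h in(0,.14) for i in(1,-1)])-[200,135])*8)
E
```

```text
11.0 [0.5852 0.2505 0.1008] [-14.8275  -0.7068  11.5562] [-0.0381  1.9325  0.2072]
seat front-face corners foot/top +y,-y; crop px
[[272.9637 344.469 ]
 [328.0476 406.9143]
 [261.7549 149.7715]
 [319.7128 210.9463]]
```

View pics/c14.png

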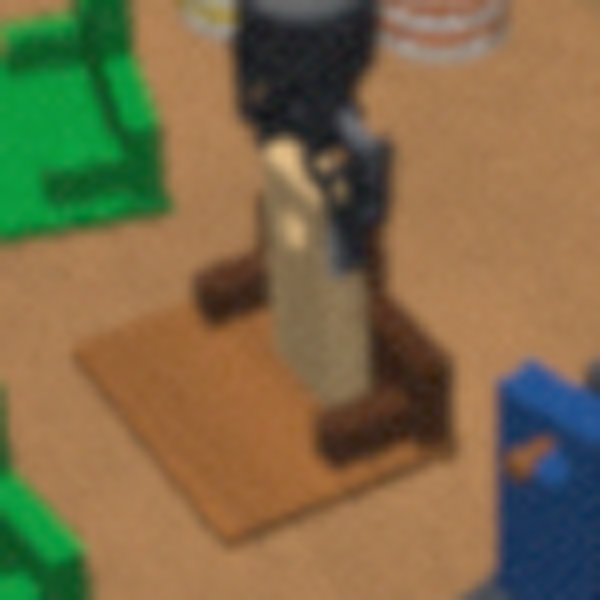

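The plaque stands against the fence. Its front-face corners, at about (265,150) and (325,405), match the seated prediction of (262,150) and (328,407). I'll check tilt and turn numerically.

```bash
python3 - <<'E'
from h import *
np.set_printoptions(precision=4,suppress=True,linewidth=160)
ds=[load('side10')[1]]
for i in range(5): 
    im,d=cap('side','side11_%d'%i); ds.append(d)
D=np.median(np.stack(ds),0); np.save('pics/sidem.npy',D); s=manip.state(); print(s['clock'],s['ee_pos'],s['contact_force'],s['joint_velocities'].round(3) if hasattr(s['joint_velocities'],'round') else s['joint_velocities'])
P=cloud('side',D); b=im.astype(int);g=b[...,0]-b[...,2]
a=-.1;A=np.array([np.cos(a),np.sin(a),0]);B=np.array([-A[1],A[0],0])
m=np.zeros(D.shape,bool);m[160:186,232:247]=1; m&=(g>25)&(g<75)&(b[...,0]>90)&(b[...,0]<175)
m=cv2.erode(m.astype(np.uint8),np.ones((3,3)))>0
Q=P[m];x=Q@A;k=abs(x-np.median(x))<.008;print(m.sum(),k.sum(),'median x',np.median(x))
co=np.linalg.lstsq(np.c_[Q[k][:,2],Q[k]@B,np.ones(k.sum())],x[k],rcond=None)[0];res=x[k]-np.c_[Q[k][:,2],Q[k]@B,np.ones(k.sum())]@co
print('pitch, yaw rel',co,'res',res.std(),'z rng',Q[k][:,2].min(),Q[k][:,2].max())
# edges: ray-plane onto front face
c=np.array([.5975,.247,.012])-.026*A
mm=np.zeros(D.shape,np.uint8);mm[150:190,228:252]=((g>25)&(g<75)&(b[...,0]>90)&(b[...,0]<175))[150:190,228:252]
n,l,st,_=cv2.connectedComponentsWithStats(mm);mm=l==1+np.argmax(st[1:,4]);v,u=np.nonzero(mm)
o,R,r=rays('side',np.c_[u,v]);w=r@R.T;F=o+w*(((c-o)@A)/(w@A))[:,None];y=(F-c)@B;z=F[:,2]
for lo in(.03,.045,.06,.075,.09,.105,.12):
    q=(z>lo)&(z<lo+.015);print(lo,np.percentile(y[q],[2,98]),q.sum())
o=np.hstack([cv2.resize(im[145:195,220:262,::-1],(504,600),interpolation=cv2.INTER_NEAREST)]);cv2.imwrite('pics/c15.png',o)
E
```

```text
11.25 [0.5852 0.2505 0.1008] [-14.8259  -1.2043  11.4328] [ 0.001  0.002  0.    -0.002 -0.     0.001]
159 121 median x 0.5426410242340827
pitch, yaw rel [-0.0084 -0.0367  0.5544] res 0.0018477985058652944 z rng 0.022947030100735732 0.15118643652185548
0.03 [-0.0635  0.0886] 34
0.045 [-0.0813  0.071 ] 36
0.06 [-0.0828  0.0565] 40
0.075 [-0.0713  0.0452] 34
0.09 [-0.0722  0.044 ] 36
0.105 [-0.0761  0.0423] 32
0.12 [-0.0779  0.0319] 25
```

View pics/c15.png

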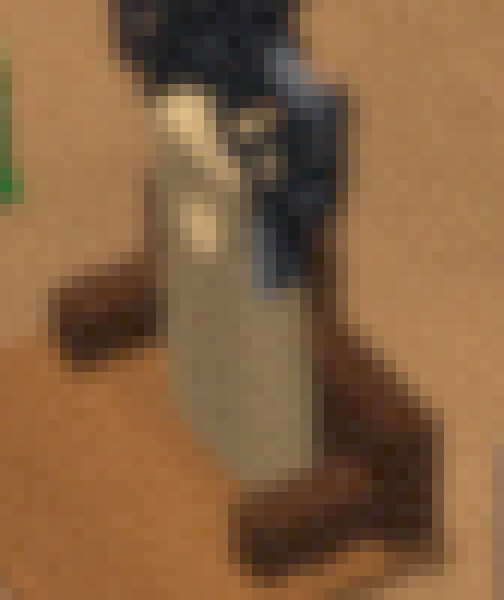

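Tilt reads -0.008 rad, the turn is small, and the forces are steady with the joints at rest. I'll do one last check of drift and of the bystanders before handing in.

Request:
step_arm(
  moves=[
    {"grip":60,"offset":[0,0,0],"rot":[0,0,0]},
    {"grip":60,"offset":[0,0,0],"rot":[0,0,0]},
    {"grip":60,"offset":[0,0,0],"rot":[0,0,0]},
    {"grip":60,"offset":[0,0,0],"rot":[0,0,0]},
    {"grip":60,"offset":[0,0,0],"rot":[0,0,0]},
  ],
)

```text
clock: 11.67
ee_pos: [0.5852, 0.2505, 0.1008]
ee_rot: [[0.995, -0.098, -0.004], [-0.098, -0.995, -0.0], [-0.004, 0.001, -1.0]]
contact_force: [-13.8, -1.0, 12.4]
grip_width: 0.0637
```

```bash
python3 - <<'E'
from h import *
t,_=cap('top','top12'); o,_=load('top0')
cv2.imwrite('pics/c16.png',np.hstack([o[90:240,200:460,::-1],t[90:240,200:460,::-1]]))
for n,(a,b,c,e) in dict(blue=(165,205,250,285),cups=(110,145,215,245),jigger=(115,140,295,316),syrup=(195,230,405,450)).items():
    x,y=[cv2.cvtColor(q[a:b,c:e],cv2.COLOR_RGB2GRAY).astype(np.float32) for q in(o,t)]
    print(n,cv2.phaseCorrelate(x,y),abs(x-y).mean())
s=manip.state(); print(s['clock'],s['ee_pos'],s['contact_force'],s['grip_width'])
E
```

```text
blue ((0.05669378488494914, -0.0012426576165367464), 1.062738730510076) 5.428571
cups ((0.10669009666739981, 0.03286814019114104), 0.8524154570367601) 7.8809524
jigger ((-0.0512300347731145, 0.3188540001507576), 0.9730960440635681) 7.051429
syrup ((0.5623778426831834, -0.049984447883783645), 0.8829371684863243) 6.8501587
11.7167 [0.58520558 0.25054465 0.10083615] [-13.89543232  -0.93862023  11.52486552] 0.06348606994297505
```

View pics/c16.png

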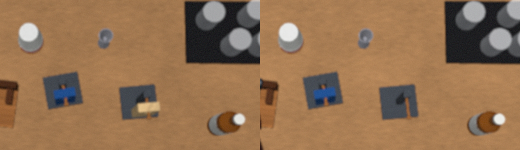

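The blue plaque, cups, jigger and bottle are where they started, with image shifts under 0.6 px. The press is steady, so I'm handing in.

```bash
python3 -c "
from cell import manip
print(manip.close_job())"
```

```text
the job is handed in; nothing more can be done
None
```

The plywood plaque is standing upright in the marking jig, hole up, and the arm is still holding it pressed back against the fence and down on the bed. I handed the job in at about 11.7 s; no verdict was reported.

**What I did:** I gripped the plaque across its width from above and lifted it about 9.5 mm. Closing the jaws had moved it about 4.5 mm sideways, so I brought it back in line with the peg before drawing it off. I then carried it past the stands and set it between the end blocks, touching the bed first and then the fence.

**Last checks:**
- **Press:** the wrist read about 14 N towards the fence and 12 N down, steady, with no drift in position. Those are totals for the whole plaque. Friction carries some of each, so I could not read the fence and bed forces separately.
- **Position:** the touch on the fence came within about 1 mm of where the pictures predicted. The plaque is within about 3 mm of mid-gap.
- **Tilt and turn:** tilt measured about 0.01 rad. A rough depth fit gave a turn of about 0.04 rad relative to the jig, but the tool's own turn agrees with the jig to about 0.01 rad. I think the difference comes from pixels of the plaque's side face in the fit.
- **One check that failed:** an edge fit for sideways lean picked up the background, so I used the corner positions instead; they matched the prediction within about 1 px.
- **Bystanders:** the blue plaque, cups, jigger and bottle shifted less than 0.6 px (about 2 mm) in the top view, so I take them as unmoved.

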